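# Set the stop collar of a mount cutter against its cutting head

### The job

The mount cutter's cutting head is parked exactly where the cut has to end. Loosen the thumb screw of the stop collar that faces the head's rubber-tipped adjusting screw, slide the collar gently along the rod until it rests against the rubber tip without shifting the head, and tighten the thumb screw firmly again so that the stop stays there touching the tip. Leave the other stop and the things lying around as they are.

Things in the scene. Friction and masses are not known exactly. Their poses are not given: they have to be found in the camera images.
- cutter: Mount (mat) cutter on the desk, immovable: grey baseboard 260 x 800 x 16 mm, aluminium straight-edge and a steel guide rod 16 mm thick, 720 mm long, held by an end post at each end. Origin: centre of the board's underside. Its y axis runs along the rod from the stop to be set towards the cutting head, z up. The rod's axis lies at x = -40 mm, z = 50 mm in this frame.
- stop: Stop collar to be set: dark steel ring 44 mm across, 20 mm long (10 mm each side of the origin), 140 g, with a thumb screw on top. Origin on the rod's axis, middle of the collar; y along the rod towards the head. It only slides along the rod, it cannot turn (the rod has a flat). Loose, it drags with about 1.5 N; with the screw tight it takes about 20 N to move.
- stop_tab (a point): Centre of the flat steel tab (spade head) of that collar's thumb screw: 28 mm long, 9 mm thick, 22 mm high (36 to 58 mm above the rod's axis; below it the thin stem, then from 28 mm the collar's boss, 16 mm wide). The screw's axis is upright through this point. Site y: along the tab's length, x: across its thickness; both turn with the screw.
- stop_screw (a joint): Turn of that thumb screw, rad; grows anticlockwise seen from above, which loosens. 0 = tight, tab along the rod; hard stops at -0.1 and 1.6. It presses on the rod below about 0.9, harder towards 0: loose above 0.9 (1.1 to 1.4 is good), firmly tight below 0.35. Turns with 0.15 to 0.25 Nm, stays where it is left. Starts between 0 and 0.2.
- head: Cutting head: black block 46 x 70 (along the rod) x 40 mm, its top 20 mm above the rod's axis, with an inclined blade holder on the far side and a palm knob 57 mm above the axis, 14 mm past the block's middle on the side away from the stop. Origin: on the rod's axis, middle of the block. It slides if pushed along the rod with more than about 6 N; it must stay within 1.5 mm.
- head_face (a point): Point on the head's face towards the stop, 15 mm beside the rod's axis on the far side, where the adjusting screw (8 mm thick, 4 mm lock nut) comes out. It points at the collar and ends in a rubber tip 11 mm across, 12 to 30 mm out of this face: set differently every time, not measured, to be felt. The rubber gives about 1 mm for 4 N, at most 4 mm.
- rear_stop: The second, identical stop collar with its thumb screw, on the rod behind the head (larger y); origin as for the stop. To be left alone.
- tape: Roll of paper tape lying on the baseboard, 76 mm across, 19 mm high; origin: centre of its underside. Bystander.
- eraser: White eraser lying on the baseboard, 22 x 48 x 13 mm; origin: centre of its underside. Bystander.
- ink: Small grey ink bottle with a red cap standing on the baseboard, 44 mm across, 85 mm high; origin: centre of its underside. Bystander.

How it is judged (in metres and radians):
On the way, in this order (a step that is already met when the one before it is completed fails the run):
1. the stop's thumb screw is loosened while the stop is still where it was (within 8 mm) (value of joint stop_screw above 0.75 rad and distance of stop from where it was at the start of the episode below 0.008 m), for 0.1 s.
2. the loose stop touches the rubber tip of the head's adjusting screw (value of joint stop_screw above 0.6 rad and contact force between stop and head above 0.2 N), for 0.1 s.
At the end, for the whole second after the job is handed in: The stop's thumb screw is tight again (below 0.45 rad), the stop is at rest and touches the rubber tip (more than 0.2 N), the head stands within 1.5 mm of where it was parked, the rear stop within 3 mm and the tape, eraser and ink bottle within 20 mm of where they were (value of joint stop_screw below 0.45 rad and contact force between stop and head above 0.2 N and distance of head from where it was at the start of the episode below 0.0015 m and linear speed of stop below 0.005 m/s and distance of rear_stop from where it was at the start of the episode below 0.003 m and distance of each of tape, eraser, ink from where it was at the start of the episode below 0.02 m).
It fails at once if the cutting head is pushed more than 1.5 mm off its place (distance of head from where it was at the start of the episode above 0.0015 m).
It fails at once if the stop is driven against the head with more than 15 N (contact force between stop and head above 15 N).
It fails at once if the rear stop is shifted by more than 3 mm (distance of rear_stop from where it was at the start of the episode above 0.003 m).
It fails at once if the tape, eraser or ink bottle is moved by more than 20 mm (distance of any of tape, eraser, ink from where it was at the start of the episode above 0.02 m).
It also fails if it takes over 67 s, if anything falls off the work surface, if the arm or the gripper's body presses on something with over 40 N, if the wrist force passes 120 N, or if a joint passes its speed limit or range.

### The arm

A 7-joint arm with a two-finger parallel gripper is mounted at the origin on the work surface. World frame = base frame: x ahead of the robot, y to its left, z up, the work surface at z = 0. Lengths are in m, angles in degrees, forces in N, time in s.
With the tool pointing down it reaches from about 0.425 to 0.875 m from the base axis. Payload 4.7 kg.
Tool frame: the origin (TCP) lies at the very end of the fingers, on their centre line; the grasp point (between the pads) lies 19 mm behind it; z points along the fingers, y is the line along which they close (so a half turn about z gives the same grasp; the last joint's range is limited). The gripper opens to 87 mm and grips with 3 to 60 N. Pads are 19 mm wide; open, the fingers measure 117 mm over their backs; the gripper's body (75 mm by 190 mm) begins 51 mm behind the grasp point.
Start: joints at [-67.431, 18.392, -4.016, 83.108, 1.295, 78.541, -3.26], TCP at [0.241, 0.604, 0.223] pointing down, gripper open.
Joint ranges: [-163.93, 163.93], [-17.29, 119.83], [-79.2, 71.16], [3.27, 140.29], [-89.18, 269.18], [5.43, 117.66], [-154.24, 154.24]. Speed limits (degrees/s): [147.25, 147.25, 180, 180, 180, 180, 180].

### API

Orientations are given as [roll, pitch, yaw] about the fixed x, y, z axes, in that order (R = Rz(yaw) Ry(pitch) Rx(roll)).
In Python, from cell import telemetry, cams, env gives the robot as it stands.
- The arm moves only by the tool arm_command, never from a script. Its argument "series" is text: rows parted by semicolons, each of 5 numbers parted by spaces: the shift along the tool's x, y, z in mm, then the turn about the tool's z in rad, then the closure in counts, from 0 (fully open) to 255 (shut). A call has 1 to 20 rows; each row shifts and turns the commanded pose from where the row before left it, along the tool's axes as they then stand; what a row does not reach is not made up. A row lasts 1/12 s, in which the tool goes at most 41.7 mm and 7.16 degrees, less where a joint would pass 70% of its speed; a pose out of reach is approached as far as the arm can. A call is refused whole if a number of a shift passes 41.7 or a number of a turn 0.125, either way. A call with a gripper value outside its range is refused whole. The fingers move at their own pace and stop on an object; "squeeze" is the grip in N (left out, the last holds). Time passes only in rows, so rows that do not move let the fingers close. It gives the time, the measured TCP pose, the force, the opening and the grip force at its end, in the units of the state.
- telemetry.get_obs(): the state, without advancing time (a new reading comes with each control period).
- cams.read_camera(name): name is "side" or "top" or "wrist"; returns the picture (480x640x3 uint8, blue, green, red); there is no depth.
- cams.calibration(name): a dict with "K" (3x3 intrinsics, pixels), "origin" and "rotation" of the camera in the world; the wrist camera has in their place "hand_eye" (4x4, takes a point from camera to tool coordinates, whose origin is the TCP and whose axes are the flange's). Camera axes: x right, y down, z forward; pixel columns grow to the right and rows downward; lengths in m; the calibration is good to about 2 mm. A picture is of the moment at which its call begins: read the wrist's pose just before it. calibration takes no time and is no camera call.
- env.sign_off(): hands the job in; it is judged then, once.
The state is a dict: "time_s": time; "qpos": joint angles; "joint_velocities": joint speeds; "effort": joint torques, N m; "tool_pos": TCP position; "tool_rot": TCP orientation; "force": force on the tool from outside, world axes, zero at the start; "wrist_torque": the same for the moment, N m; "grip_width": finger opening in m; "grasp_force": force on a finger pad.
Only numpy, scipy, OpenCV 4.12 (cv2) and the standard library are available. Lean on these libraries where they do the work, as an engineer would, in place of code of your own. Each camera call takes 0.05 s, during which the arm holds its last target. There are 200 camera calls.

## Working session

There is one attempt and no reset: what is moved stays moved. The work goes in short steps, Python scripts to look and compute and a tool call to move; the robot and the scene stay as the last step left them, time stands still between calls to the robot, and variables do not carry over. Pictures are saved under pics/ and viewed, at most 12 in all, crops included, and the job is handed in when it is done.

Besides the shell and the picture viewer there is one more tool, called after "Emit:" as name(argument=value, ...) on one line, values as JSON. arm_command: Moves the arm, as the interface text tells. Its arguments: {"type":"object","properties":{"series":{"type":"string"},"squeeze":{"type":"number"}},"required":["series"]}

```bash
mkdir -p pics
python3 - <<'E'
from cell import telemetry,cams,env
import cv2
o=telemetry.get_obs();print(o)
for n in("top","side","wrist"):
    c=cams.calibration(n);print(n,{k:(v.tolist() if hasattr(v,'tolist') else v) for k,v in c.items()})
    cv2.imwrite(f"pics/{n}0.png",cams.read_camera(n))
E
```

```text
{'time_s': 0.0, 'qpos': array([-67.43090572,  18.4376701 ,  -4.01526573,  83.17714313,
         1.29612448,  78.54017049,  -3.26029853]), 'joint_velocities': array([ 0.00063325, -0.00392051, -0.0374396 ,  0.02682432,  0.02666427,
       -0.01962009,  0.12770662]), 'effort': array([-6.75618026e-05, -4.91279662e+01, -4.03774381e-01, -3.12530243e+01,
       -6.37829513e-02,  4.42795898e-02,  1.98015614e-04]), 'tool_pos': array([0.24082712, 0.60312878, 0.2214576 ]), 'tool_rot': array([-1.79890324e+02,  7.04959812e-03,  1.58240385e+02]), 'force': array([0.19326802, 0.56877782, 0.45956871]), 'wrist_torque': array([-0.03612284,  0.02480238,  0.04624149]), 'grasp_force': 0.0, 'grip_width': 0.08689761769692259}
top {'K': [[558.848308821038, 0.0, 320.88713725701734], [0.0, 558.848308821038, 239.26997224051337], [0.0, 0.0, 1.0]], 'origin': [0.5271695305186545, 0.07732203671003222, 0.9905250603430882], 'rotation': [-175.85618228391965, 1.6434425212267534, -91.07604190891705]}
side {'K': [[616.424104899475, 0.0, 326.94043426063274], [0.0, 616.424104899475, 241.09175533493075], [0.0, 0.0, 1.0]], 'origin': [0.4500106589474536, -0.688937576323959, 0.8006217411709765], 'rotation': [-132.43803034548637, -1.0332297442337213, -11.462584651875611]}
wrist {'K': [[331.8969486410803, 0.0, 317.1449508199735], [0.0, 331.8969486410803, 238.8013261725105], [0.0, 0.0, 1.0]], 'hand_eye': [[-4.821729011563717e-07, -0.963519064003821, -0.26763970800493264, 0.0725571715838157], [0.9999999620460391, -7.420293341892548e-05, 0.00026533345369698924, 0.00098225423554954], [-0.000275513492388404, -0.2676396977190094, 0.9635190274702361, -0.16221776847704178], [0.0, 0.0, 0.0, 1.0]]}
```

View pics/top0.png

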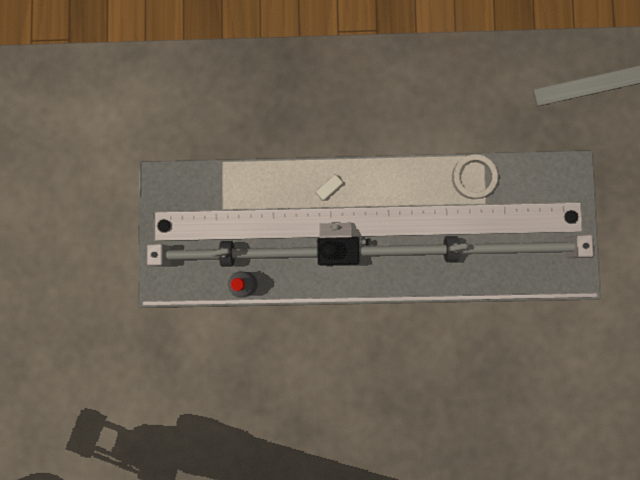

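View pics/side0.png

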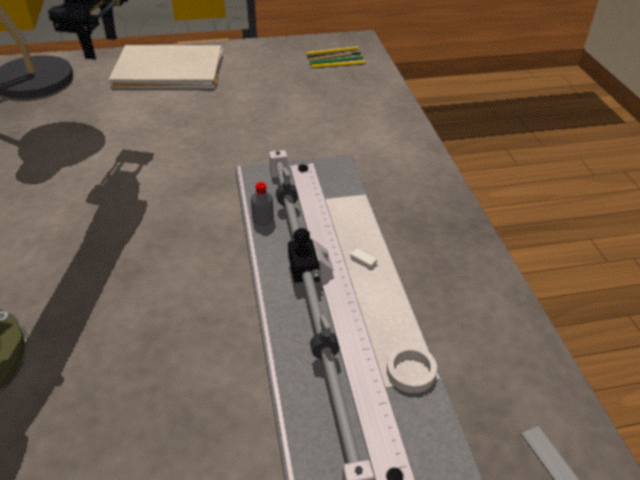

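The top view shows the head at (338,250) with its screw pointing right (368,242), so the stop to set is the collar at (455,250). The rear stop is at (228,252), the ink at (240,284) and the tape at (475,176). I'll zoom in on the stop and head.

```bash
cat > h.py <<'E'
from cell import telemetry,cams,env
import cv2,numpy as np
from scipy.spatial.transform import Rotation as R
def cam(n):
    c=cams.calibration(n);K=np.array(c["K"])
    if n!="wrist": return K,np.array(c["origin"]),R.from_euler("xyz",c["rotation"],degrees=True).as_matrix()
    o=telemetry.get_obs();T=np.eye(4);T[:3,:3]=R.from_euler("xyz",o["tool_rot"],degrees=True).as_matrix();T[:3,3]=o["tool_pos"]
    T=T@np.array(c["hand_eye"]);return K,T[:3,3],T[:3,:3]
def onz(n,u,v,z,C=None):
    K,o,r=C or cam(n);d=r@np.linalg.solve(K,[u,v,1.]);return o+d*(z-o[2])/d[2]
def proj(n,p,C=None):
    K,o,r=C or cam(n);q=K@(r.T@(np.asarray(p)-o));return q[:2]/q[2]
E
python3 - <<'E'
from h import *
im=cv2.imread("pics/top0.png")
cv2.imwrite("pics/crop1.png",cv2.resize(im[215:275,310:470],None,fx=5,fy=5,interpolation=cv2.INTER_CUBIC))
C=cam("top")
for l,u,v,z in[("tab",459,247,.113),("collar",452,249,.072+.016),("postR",585,246,.08),("postL",154,255,.08),("bTL",141,161,.016),("bTR",592,152,.016),("bBR",599,297,.016),("bBL",141,304,.016),("head",338,250,.086)]:
    print(l,onz("top",u,v,z,C).round(4))
E
```

```text
tab [ 0.5746 -0.1143  0.113 ]
collar [ 0.573  -0.1085  0.088 ]
postR [ 0.5739 -0.3231  0.08  ]
postL [0.5734 0.3773 0.08  ]
bTL [0.745  0.4223 0.016 ]
bTR [ 0.7411 -0.372   0.016 ]
bBR [ 0.4893 -0.3704  0.016 ]
bBL [0.4913 0.4211 0.016 ]
head [0.5752 0.0746 0.086 ]
```

View pics/crop1.png

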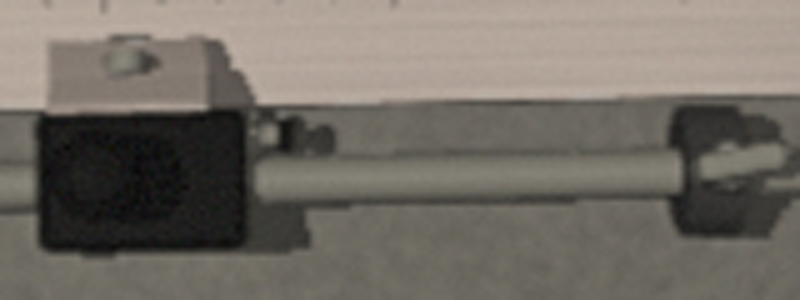

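The crop shows the tab from (698,170) to (788,152), centre near image pixel (458.4,247.2) and about 0.2 rad off the rod. That puts it at roughly (0.575, -0.114). The board measures about 254 x 793 mm, which fits the stated 260 x 800. Next I'll move above it, turning first.

Emit:
arm_command(series="0 0 0 0.125 0;0 0 0 0.125 0;0 0 0 0.125 0;0 0 0 0.125 0;0 0 0 0.125 0;0 0 0 0.125 0;0 0 0 0.125 0;0 0 0 0.125 0", squeeze=15)

```text
time_s: 0.82
tool_pos: [0.2409, 0.6035, 0.2221]
tool_rot: [-180.0, 0.0, 100.6]
force: [-0.0, -0.1, -0.2]
grip_width: 0.087
grasp_force: 0.0
```

Emit:
arm_command(series="-38 9.6 0 0 0;-38 9.6 0 0 0;-38 9.6 0 0 0;-38 9.6 0 0 0;-38 9.6 0 0 0;-38 9.6 0 0 0;-38 9.6 0 0 0;-38 9.6 0 0 0;-38 9.6 0 0 0;-38 9.6 0 0 0;-38 9.6 0 0 0;-38 9.6 0 0 0;-38 9.6 0 0 0;-38 9.6 0 0 0;-38 9.6 0 0 0;-38 9.6 0 0 0;-38 9.6 0 0 0;-38 9.6 0 0 0;-38 9.6 0 0 0;-38 9.6 0 0 0")

```text
time_s: 2.48
tool_pos: [0.5742, -0.1076, 0.2226]
tool_rot: [180.0, -0.0, 101.0]
force: [0.9, -0.5, 0.1]
grip_width: 0.0872
grasp_force: 0.0
```

Emit:
arm_command(series="0 0 0 0 0;0 0 0 0 0;0 0 0 0 0")

```text
time_s: 2.73
tool_pos: [0.5735, -0.1056, 0.222]
tool_rot: [-179.9, -0.0, 100.9]
force: [-0.4, 0.2, 0.5]
grip_width: 0.0871
grasp_force: 0.0
```

Run:
```python
from h import *
C=cam("wrist");im=cams.read_camera("wrist");cv2.imwrite("pics/w1.png",im)
o=telemetry.get_obs();print(o["tool_pos"],o["tool_rot"],o["qpos"],o["force"]);print(C[1])
import pickle;pickle.dump(C,open("w1.pkl","wb"))
```

```text
[ 0.5735187  -0.1045824   0.22214913] [-1.79963913e+02 -6.64934283e-02  1.01031730e+02] [-28.52922916  12.06275517  42.03276749  94.36633161  -8.31044333
  76.80992511  25.8173437 ] [-0.1044303   0.47965422 -0.4361015 ]
[ 0.56073815 -0.03309549  0.38427423]
```

View pics/w1.png

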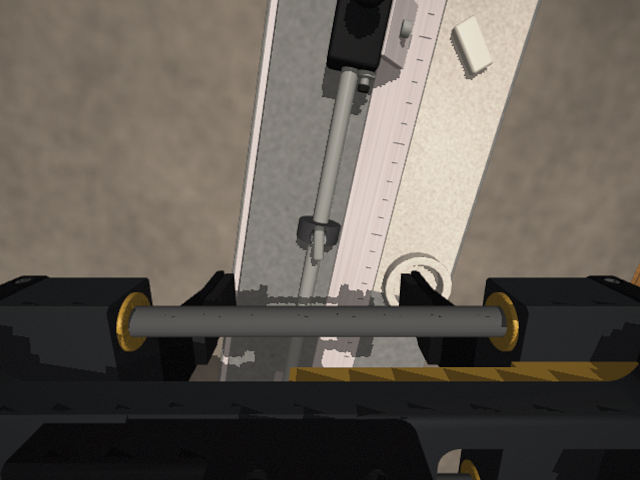

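The wrist view shows the collar at (319,232), the tab around (318,247) and the rubber tip near (366,87). A closer crop comes next.

Run:
```python
from h import *
im=cv2.imread("pics/w1.png")
a=cv2.resize(im[205:275,280:360],None,fx=5,fy=5,interpolation=cv2.INTER_CUBIC)
b=cv2.resize(im[50:120,320:400],None,fx=5,fy=5,interpolation=cv2.INTER_CUBIC)
cv2.imwrite("pics/w1c.png",np.hstack([a,b]))
```

```text
(no output)
```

View pics/w1c.png

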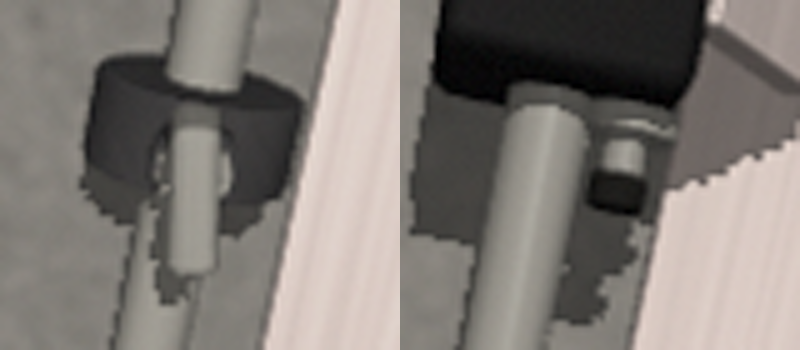

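Run:
```python
from h import *
import pickle
C=pickle.load(open("w1.pkl","rb"))
a=onz("w",318.9,230,.108,C);b=onz("w",319.2,259.2,.108,C)
print(a,b,(a+b)/2,np.linalg.norm(a-b),np.degrees(np.arctan2((a-b)[1],(a-b)[0])))
print("face@rod",onz("w",321,223,.058,C),"tip",onz("w",363.4,90,.05,C))
print("rod axis pts",[onz("w",u,v,.058,C).round(4) for u,v in((321.5,218),(347,80))])
for z in(.108,): print(onz("top",458.4,247.2,z), proj("top",(a+b)/2))
```

```text
[ 0.57497784 -0.10023725  0.108     ] [ 0.58028349 -0.12612729  0.108     ] [ 0.57763067 -0.11318227  0.108     ] 0.02642809382855074 101.58127945403264
face@rod [ 0.57824438 -0.10486213  0.058     ] tip [0.59298082 0.02509828 0.05      ]
rod axis pts [array([ 0.5777, -0.0997,  0.058 ]), array([0.5758, 0.029 , 0.058 ])]
[ 0.57459996 -0.11443611  0.108     ] [457.52662477 245.291449  ]
```

Tab centre is about (0.5775, -0.1135), length 26.4 mm against 28 and yaw 101.5°, which agrees with the top view to 3 mm. Descending with the fingers partly closed.

Emit:
arm_command(series="-5 1 0 0 120;-4.5 0.7 0 0 120;0 0 20 0 160;0 0 20 0 160;0 0 20 0 160;0 0 20 0 160;0 0 20 0 160;0 0 16 0 160;0 0 10 0 160;0 0 5 0 160;0 0 0 0 160;0 0 0 0 160;0 0 0 0 160")

```text
time_s: 3.87
tool_pos: [0.5782, -0.1151, 0.0928]
tool_rot: [179.9, 0.0, 101.0]
force: [0.5, 1.5, 0.0]
grip_width: 0.0331
grasp_force: 0.0
```

Run:
```python
from h import *
im=cams.read_camera("wrist")
cv2.imwrite("pics/w2.png",im)
```

```text
(no output)
```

View pics/w2.png

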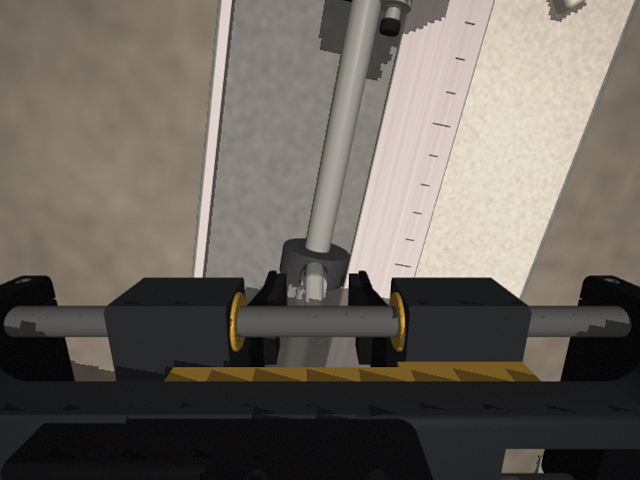

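The tab (315,285) sits midway between the fingers, which are at about 280 and 355. I'll lower slightly and close.

Emit:
arm_command(series="0 0 4 0 200;0 0 2.5 0 255;0 0 0 0 255;0 0 0 0 255;0 0 0 0 255;0 0 0 0 255;0 0 0 0 255;0 0 0 0 255", squeeze=15)

```text
time_s: 4.58
tool_pos: [0.5765, -0.1151, 0.0848]
tool_rot: [-179.9, -0.0, 100.9]
force: [-3.1, -1.1, 0.6]
grip_width: 0.0121
grasp_force: 15.0
```

Emit:
arm_command(series="0 0 0 0 255;0 0 0 -0.06 255;0 0 0 -0.06 255;0 0 0 -0.06 255;0 0 0 -0.06 255;0 0 0 0 255;0 0 0 0 255", squeeze=25)

```text
time_s: 5.17
tool_pos: [0.5766, -0.1151, 0.0848]
tool_rot: [-179.9, -0.1, 114.6]
force: [-3.4, -0.6, 0.3]
grip_width: 0.0111
grasp_force: 25.0
```

Run:
```python
from h import *
o=telemetry.get_obs()
for k in("tool_pos","tool_rot","force","wrist_torque","grip_width","qpos"):print(k,o[k])
```

```text
tool_pos [ 0.57658331 -0.11508252  0.08480076]
tool_rot [-1.79939872e+02 -5.21407535e-02  1.14581154e+02]
force [-3.38413438 -0.56479252  0.33283554]
wrist_torque [-0.12541925  1.1066362  -0.05023743]
grip_width 0.011097003162741113
qpos [-22.93611046  19.7228785   37.77141802 102.550804   -13.49675609
  62.37310199  44.12059952]
```

Emit:
arm_command(series="0 0 0 -0.085 255;0 0 0 -0.085 255;0 0 0 -0.085 255;0 0 0 -0.085 255;0 0 0 -0.085 255;0 0 0 -0.085 255;0 0 0 -0.085 255;0 0 0 -0.085 255;0 0 0 -0.085 255;0 0 0 -0.085 255;0 0 0 0 255;0 0 0 0 255;0 0 0 0 255")

```text
time_s: 6.25
tool_pos: [0.5766, -0.1151, 0.0847]
tool_rot: [-180.0, -0.1, 163.2]
force: [-6.2, -0.0, -0.4]
grip_width: 0.0112
grasp_force: 25.0
```

Run:
```python
from h import *
o=telemetry.get_obs()
for k in("tool_pos","tool_rot","force","wrist_torque","grip_width","qpos"):print(k,o[k])
im=cams.read_camera("wrist")
cv2.imwrite("pics/w3.png",im)
```

```text
tool_pos [ 0.57663283 -0.11509546  0.08468819]
tool_rot [-1.79985244e+02 -7.72495823e-02  1.63227031e+02]
force [-6.16125461 -0.00949928 -0.39640753]
wrist_torque [-0.00665908  1.18558682 -0.1336011 ]
grip_width 0.011198680310897907
qpos [-16.2924263   18.40863511  29.56387448 102.3288238  -10.15625454
  61.98197272  90.04707314]
```

View pics/w3.png

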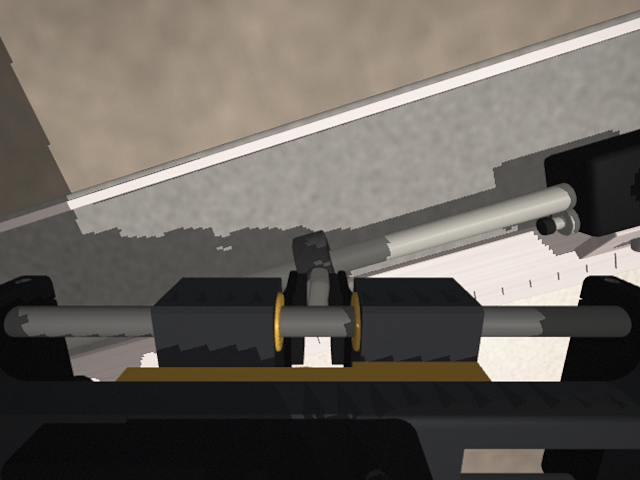

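The tab at (318,290) is square between the fingers and has followed the turn, so the screw is at about 1.27 rad. Sliding towards the head begins with a fast part well short of the tip.

Emit:
arm_command(series="0.9 -0.3 0 0 255;0.3 1 0 0 255;0.9 2.9 0 0 255;1.4 4.8 0 0 255;1.4 4.8 0 0 255;1.4 4.8 0 0 255;1.4 4.8 0 0 255;1.4 4.8 0 0 255;1.4 4.8 0 0 255;1.4 4.8 0 0 255;1.4 4.8 0 0 255;1.4 4.8 0 0 255;1.4 4.8 0 0 255;1.4 4.8 0 0 255;1.4 4.8 0 0 255;1.4 4.8 0 0 255;1.4 4.8 0 0 255;0.9 2.9 0 0 255;0.3 1 0 0 255;0 0 0 0 255")

```text
time_s: 7.97
tool_pos: [0.5764, -0.0359, 0.0849]
tool_rot: [180.0, -0.1, 163.4]
force: [-4.0, -0.2, -6.9]
grip_width: 0.0111
grasp_force: 25.0
```

Emit:
arm_command(series="0 0 0 0 255;0 0 0 0 255;0 0 0 0 255;0 0 0 0 255;0 0 0 0 255")

```text
time_s: 8.38
tool_pos: [0.5765, -0.0366, 0.0849]
tool_rot: [180.0, -0.0, 163.4]
force: [-3.3, 1.3, -6.3]
grip_width: 0.011
grasp_force: 25.0
```

Run:
```python
from h import *
o=telemetry.get_obs()
for k in("tool_pos","tool_rot","force","wrist_torque","grip_width","qpos"):print(k,o[k])
im=cams.read_camera("wrist")
cv2.imwrite("pics/w4.png",im)
cv2.imwrite("pics/w4c.png",cv2.resize(im[150:300,260:460],None,fx=4,fy=4,interpolation=cv2.INTER_CUBIC))
```

```text
tool_pos [ 0.57647227 -0.03662413  0.08492999]
tool_rot [ 1.79980896e+02 -3.19740086e-02  1.63402019e+02]
force [-3.32682942  1.34390934 -6.33264957]
wrist_torque [ 0.3949239   0.89843533 -0.09776766]
grip_width 0.011049171135816225
qpos [-22.59193969  16.84040669  27.51264541 103.7826204   -8.78832044
  61.50216293  81.52918638]
```

View pics/w4c.png

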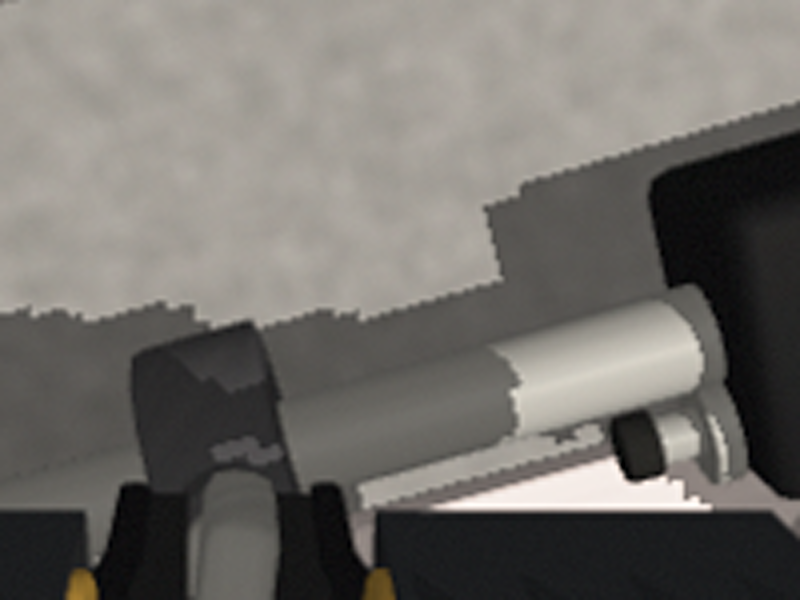

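The collar followed the gripper. Its face is near (285,460) in the crop and the tip end near (615,450), so about 50 mm remains. I'll take 36 mm and then creep.

Emit:
arm_command(series="0.3 1 0.4 0 255;0.9 2.9 0 0 255;1.4 4.8 0 0 255;1.4 4.8 0 0 255;1.4 4.8 0 0 255;1.4 4.8 0 0 255;1.4 4.8 0 0 255;0.9 2.9 0 0 255;0.6 1.9 0 0 255;0.3 1 0 0 255;0 0 0 0 255;0 0 0 0 255;0 0 0 0 255")

```text
time_s: 9.52
tool_pos: [0.5765, -0.002, 0.0849]
tool_rot: [-180.0, -0.0, 163.4]
force: [-4.4, -0.4, -3.5]
grip_width: 0.0106
grasp_force: 25.0
```

Emit:
arm_command(series="0.15 0.5 0 0 255;0.15 0.5 0 0 255;0.15 0.5 0 0 255;0.15 0.5 0 0 255;0.15 0.5 0 0 255;0.15 0.5 0 0 255;0.15 0.5 0 0 255;0.15 0.5 0 0 255")

```text
time_s: 10.18
tool_pos: [0.5765, 0.0016, 0.0848]
tool_rot: [-179.9, -0.0, 163.4]
force: [-4.4, -2.2, -4.6]
grip_width: 0.0108
grasp_force: 25.0
```

Run:
```python
from h import *
o=telemetry.get_obs()
for k in("tool_pos","tool_rot","force"):print(k,o[k])
im=cams.read_camera("wrist")
cv2.imwrite("pics/w5c.png",cv2.resize(im[180:300,260:400],None,fx=5,fy=5,interpolation=cv2.INTER_CUBIC))
```

```text
tool_pos [0.57649944 0.00161295 0.08481907]
tool_rot [-1.79941819e+02 -4.97310654e-03  1.63360503e+02]
force [-4.36418604 -2.17073407 -4.63569634]
```

View pics/w5c.png

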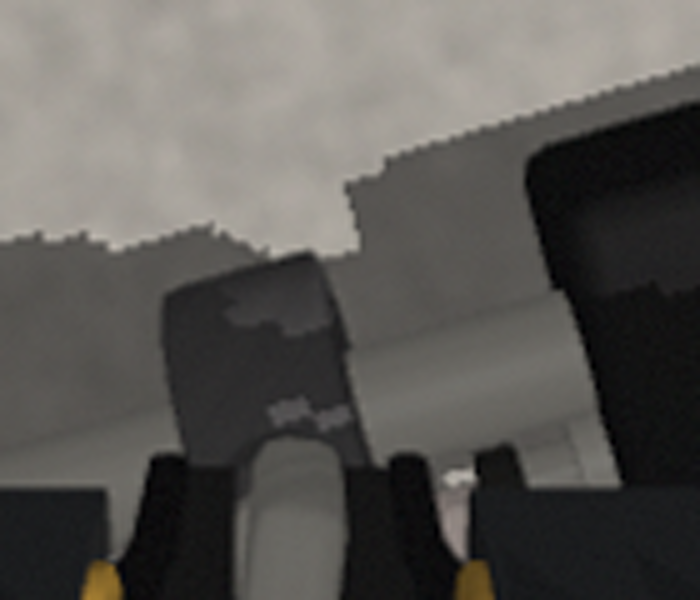

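The tip's edge is near (475,455) and the collar face near (368,455), at about 7.8 px/mm, so 11 to 13 mm remain. I'll creep on.

Emit:
arm_command(series="0.15 0.5 0 0 255;0.15 0.5 0 0 255;0.15 0.5 0 0 255;0.15 0.5 0 0 255;0.15 0.5 0 0 255;0.15 0.5 0 0 255;0.15 0.5 0 0 255;0.15 0.5 0 0 255;0.15 0.5 0 0 255;0.15 0.5 0 0 255;0.15 0.5 0 0 255;0.15 0.5 0 0 255;0.15 0.5 0 0 255;0.15 0.5 0 0 255")

```text
time_s: 11.4
tool_pos: [0.5765, 0.009, 0.0848]
tool_rot: [-179.9, -0.0, 163.4]
force: [-5.0, -1.8, -4.3]
grip_width: 0.0112
grasp_force: 25.0
```

Emit:
arm_command(series="0.08 0.25 0 0 255;0.08 0.25 0 0 255;0.08 0.25 0 0 255;0.08 0.25 0 0 255")

```text
time_s: 11.73
tool_pos: [0.5765, 0.01, 0.0849]
tool_rot: [-179.9, -0.0, 163.4]
force: [-5.1, -1.4, -4.4]
grip_width: 0.0111
grasp_force: 25.0
```

Emit:
arm_command(series="0.08 0.25 0 0 255;0.08 0.25 0 0 255;0.08 0.25 0 0 255")

```text
time_s: 11.98
tool_pos: [0.5765, 0.0108, 0.0848]
tool_rot: [-179.9, -0.0, 163.4]
force: [-5.2, -1.6, -4.2]
grip_width: 0.0108
grasp_force: 25.0
```

Emit:
arm_command(series="0.08 0.25 0 0 255;0.08 0.25 0 0 255;0.08 0.25 0 0 255")

```text
time_s: 12.23
tool_pos: [0.5765, 0.0116, 0.0848]
tool_rot: [-179.9, -0.0, 163.4]
force: [-5.3, -1.6, -4.8]
grip_width: 0.0109
grasp_force: 25.0
```

Emit:
arm_command(series="0.08 0.25 0 0 255;0.08 0.25 0 0 255")

```text
time_s: 12.4
tool_pos: [0.5765, 0.0122, 0.0849]
tool_rot: [-179.9, 0.0, 163.4]
force: [-4.9, -1.4, -4.4]
grip_width: 0.0107
grasp_force: 25.0
```

Emit:
arm_command(series="0.08 0.25 0 0 255;0.08 0.25 0 0 255")

```text
time_s: 12.57
tool_pos: [0.5765, 0.0127, 0.0848]
tool_rot: [-179.9, -0.0, 163.4]
force: [-4.2, -1.5, -4.6]
grip_width: 0.0112
grasp_force: 25.0
```

Emit:
arm_command(series="0.08 0.25 0 0 255;0.08 0.25 0 0 255")

```text
time_s: 12.73
tool_pos: [0.5765, 0.013, 0.0849]
tool_rot: [-179.9, 0.0, 163.4]
force: [-4.2, -1.5, -5.3]
grip_width: 0.0109
grasp_force: 25.0
```

Run:
```python
from h import *
im=cams.read_camera("wrist")
cv2.imwrite("pics/w6c.png",cv2.resize(im[220:290,310:390],None,fx=8,fy=8,interpolation=cv2.INTER_CUBIC))
```

```text
(no output)
```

View pics/w6c.png

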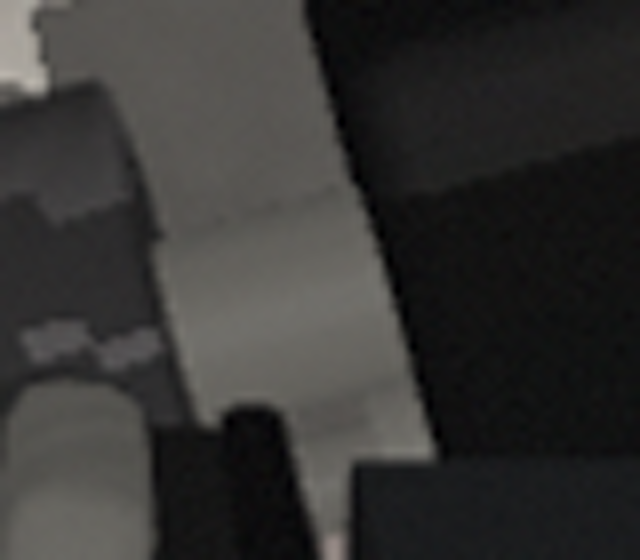

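The black finger (220–290, 410–) now covers the tip. Extrapolating, about 2 mm remains, so I continue in small steps.

Emit:
arm_command(series="0.08 0.25 0 0 255;0.08 0.25 0 0 255")

```text
time_s: 12.95
tool_pos: [0.5765, 0.0132, 0.0848]
tool_rot: [-179.9, 0.0, 163.3]
force: [-4.5, -2.9, -5.6]
grip_width: 0.011
grasp_force: 25.0
```

Emit:
arm_command(series="0.08 0.25 0 0 255;0.08 0.25 0 0 255")

```text
time_s: 13.12
tool_pos: [0.5764, 0.0133, 0.0848]
tool_rot: [-179.9, 0.0, 163.3]
force: [-4.8, -2.5, -5.0]
grip_width: 0.0109
grasp_force: 25.0
```

Emit:
arm_command(series="0.08 0.25 0 0 255")

```text
time_s: 13.2
tool_pos: [0.5764, 0.0134, 0.0848]
tool_rot: [-179.9, 0.0, 163.3]
force: [-5.7, -3.8, -5.4]
grip_width: 0.0113
grasp_force: 25.0
```

Emit:
arm_command(series="0 0 0 0 255;0 0 0 0 255;0 0 0 0 255")

```text
time_s: 13.45
tool_pos: [0.5764, 0.0135, 0.0848]
tool_rot: [-179.9, 0.0, 163.3]
force: [-4.5, -3.2, -4.2]
grip_width: 0.0109
grasp_force: 25.0
```

Run:
```python
from h import *
for i in range(6):
    o=telemetry.get_obs();print(o["tool_pos"],o["force"],o["wrist_torque"])
    if i<5: cams.read_camera("wrist")
```

```text
[0.57644328 0.01346519 0.08484291] [-4.50747073 -3.2070042  -4.20542409] [-0.72927483  1.12929227 -0.06887647]
[0.57643565 0.01342881 0.08483196] [-5.34364714 -1.72065271 -4.47679635] [-0.75463175  1.10940909 -0.12029122]
[0.57642042 0.01343889 0.08482651] [-3.97364825 -3.64380687 -5.05008328] [-0.70945382  1.10975168 -0.08650797]
[0.57644838 0.01341256 0.08484235] [-4.6247778  -2.60603347 -4.78482658] [-0.70248026  1.1109428  -0.11109989]
[0.57647352 0.01345504 0.0848568 ] [-4.57064333 -3.8684711  -4.60196061] [-0.67966742  1.1268587  -0.08543361]
[0.57646341 0.01344751 0.08484823] [-4.30064718 -3.9063249  -4.64126761] [-0.6911774   1.09609878 -0.10605187]
```

Emit:
arm_command(series="0.06 0.2 0 0 255;0.06 0.2 0 0 255;0 0 0 0 255;0 0 0 0 255")

```text
time_s: 14.03
tool_pos: [0.5765, 0.0135, 0.0848]
tool_rot: [-179.9, 0.0, 163.3]
force: [-5.0, -4.1, -4.5]
grip_width: 0.0111
grasp_force: 25.0
```

Run:
```python
from h import *
L=[]
for i in range(8):
    o=telemetry.get_obs();L.append(np.r_[o["tool_pos"],o["force"],o["wrist_torque"]])
    if i<7: cams.read_camera("wrist")
print(np.mean(L,0).round(4),np.std(L,0).round(2),o["tool_rot"])
```

```text
[ 0.5764  0.0136  0.0848 -4.7579 -3.7207 -4.9185 -0.8214  1.1052 -0.1309] [0.   0.   0.   0.5  0.56 0.39 0.03 0.02 0.03] [-1.79867414e+02  2.64428501e-02  1.63318725e+02]
```

Contact is established with a push of about 3.7 N, below the 6 N at which the head slides. Tightening with the push held.

Emit:
arm_command(series="0 0 0 0.06 255;0 0 0 0.06 255;0 0 0 0.06 255;0 0 0 0.06 255;0 0 0 0.06 255;0 0 0 0.06 255;0 0 0 0.06 255;0 0 0 0.06 255;0 0 0 0 255;0 0 0 0 255")

```text
time_s: 15.22
tool_pos: [0.5765, 0.0136, 0.0849]
tool_rot: [-179.9, 0.1, 135.9]
force: [-5.0, -2.9, -4.0]
grip_width: 0.0112
grasp_force: 25.0
```

```bash
cat > f.py <<'E'
from h import *
L=[]
for i in range(5):
    o=telemetry.get_obs();L.append(np.r_[o["tool_pos"],o["force"],o["wrist_torque"]])
    if i<4: cams.read_camera("wrist")
print(np.mean(L,0).round(4),o["tool_rot"],o["grip_width"],o["time_s"],o["qpos"].round(1))
E
python3 f.py
```

```text
[ 0.5765  0.0136  0.0849 -4.6446 -3.5643 -4.5908 -0.8825  1.1155  0.0938] [-1.79885418e+02  9.73665343e-02  1.35867733e+02] 0.011233478932627829 15.4167 [-30.   17.   30.2 104.   -9.5  61.5  49.5]
```

Emit:
arm_command(series="0 0 0 0.06 255;0 0 0 0.06 255;0 0 0 0.06 255;0 0 0 0.06 255;0 0 0 0.06 255;0 0 0 0.06 255;0 0 0 0.06 255;0 0 0 0.06 255;0 0 0 0.06 255;0 0 0 0.06 255;0 0 0 0.06 255;0 0 0 0.06 255;0 0 0 0 255;0 0 0 0 255;0 0 0 0 255")

```text
time_s: 16.67
tool_pos: [0.5765, 0.0137, 0.085]
tool_rot: [-180.0, 0.2, 94.6]
force: [-4.6, -4.1, -4.8]
grip_width: 0.0108
grasp_force: 25.0
```

```bash
python3 f.py
```

```text
[ 0.5765  0.0137  0.085  -4.9563 -4.0685 -4.6367 -0.9556  1.1698  0.1572] [-1.79980157e+02  1.51091868e-01  9.46396514e+01] 0.011345516347574407 16.8667 [-35.4  18.   36.8 104.2 -12.   61.8  10.4]
```

Emit:
arm_command(series="0 0 0 0.05 255;0 0 0 0 255;0 0 0 0 150;0 0 0 0 150;0 0 0 0 150;0 0 0 0 150;0 0 0 0 150;0 0 0 0 150")

```text
time_s: 17.53
tool_pos: [0.5779, 0.0161, 0.0856]
tool_rot: [179.8, -0.0, 91.8]
force: [-0.5, -0.2, 0.0]
grip_width: 0.0349
grasp_force: 0.0
```

Emit:
arm_command(series="0 0 -5 0 150;0 0 -10 0 150;0 0 -20 0 150;0 0 -25 0 150;0 0 -25 0 150;0 0 -25 0 150;0 0 -20 0 150;0 0 0 0 150;0 0 0 0 150;0 0 0 0 150")

```text
time_s: 18.37
tool_pos: [0.5763, 0.0157, 0.2146]
tool_rot: [-180.0, -0.0, 91.8]
force: [-0.8, -0.7, -0.3]
grip_width: 0.036
grasp_force: 0.0
```

Run:
```python
from h import *
a=cams.read_camera("wrist");b=cams.read_camera("top")
A=cv2.resize(a[100:300,230:430],(500,500),interpolation=cv2.INTER_CUBIC);B=cv2.resize(b[215:275,310:370],(300,300),interpolation=cv2.INTER_CUBIC)
c=np.zeros((500,800,3),np.uint8);c[:,:500]=A;c[:300,500:]=B;cv2.imwrite("pics/end.png",c)
```

```text
(no output)
```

View pics/end.png

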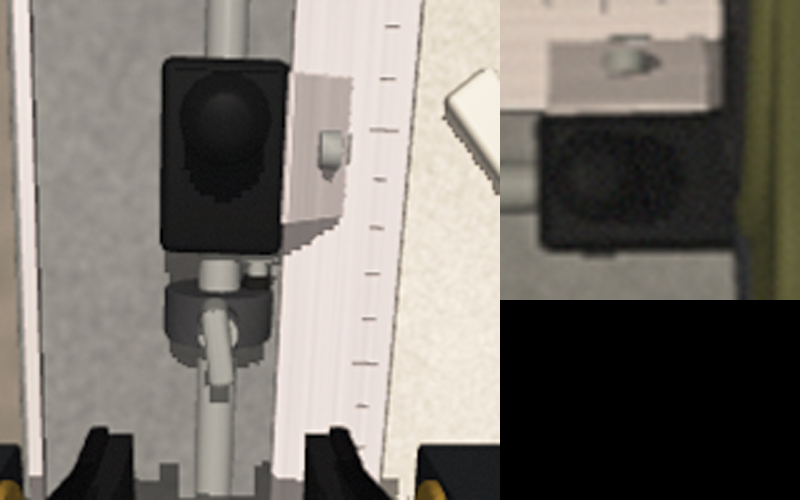

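The end view shows the collar face against the rubber tip (258,280), the tab at about 0.2 rad (tight), and the head in the same place as in the first top view. Handing in.

```bash
python3 -c "
from cell import env
print(env.sign_off())"
```

```text
the job is handed in; nothing more can be done
None
```

I loosened the stop collar, slid it onto the rubber tip until I felt light contact (about 3–4 N of push), and tightened it again to about 0.2 rad. In the last pictures the head showed no visible shift; I handed the job in, and no verdict came back.

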